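# Roll down the loose edge trim of a flight case

### The arm

A 6-joint arm with a two-finger parallel gripper is mounted at the origin on the work surface. World frame = base frame: x ahead of the robot, y to its left, z up, the work surface at z = 0. Lengths are in m, angles in degrees, forces in N, time in s.
With the tool pointing down it reaches from about 0.325 to 1 m from the base axis. Payload 5.1 kg.
Tool frame: the origin (TCP) lies between the finger pads; the fingertips stand 14 mm ahead of it and the grasp point (between the pads) lies 5 mm behind it; z points along the fingers, y is the line along which they close (so a half turn about z gives the same grasp; the last joint's range is limited). The gripper opens to 85 mm and grips with 20 to 120 N. Pads are 22 mm wide; open, the fingers measure 114 mm over their backs; the gripper's body (76 mm by 85 mm) begins 54 mm behind the grasp point. The pads swing forward as they close: fully open they stand 13 mm farther back than shut.
Start: joints at [-67.815, 7.093, 94.555, -0, 78.352, -4.733], TCP at [0.294, -0.58, 0.245] pointing down, gripper open.
Joint ranges: [-149.61, 149.61], [-58.7, 133.49], [1.44, 155.28], [-77.14, 257.14], [18.33, 153.61], [-166.67, 166.67]. Speed limits (degrees/s): [147.25, 147.25, 180, 180, 180, 180].

### API

Orientations are given as a 3x3 rotation matrix whose columns are the frame's x, y, z axes.
In Python, from rig import readout, get_image, workorder gives the robot as it stands.
- The arm moves only by the tool step_arm, never from a script. Its argument "motion" is a list of rows, each a list of 5 numbers: the gripper command: -1 is shut, 1 is fully open, values between are in proportion, then the shift along the tool's x, y, z each as a share of 0.3 m, from -1 to 1, then the turn about the tool's z as a share of 180 degrees, from -1 to 1. A call has 1 to 8 rows; each row is the pose to reach, as a shift and turn from the pose commanded when the call began, along the tool's axes at that moment, turning the shorter way round; what a row does not reach only later rows make up. A row lasts 1/8 s, in which the tool goes at most 62.5 mm and 10.7 degrees, less where a joint would pass 70% of its speed; a pose out of reach is approached as far as the arm can. A call with a number of a shift or a turn outside -1 to 1 is refused whole. A call with a gripper value outside its range is refused whole. The fingers move at their own pace and stop on an object; "squeeze" is the grip in N (left out, the last holds). Time passes only in rows, so rows that repeat a pose let the fingers close. It gives the time, the measured TCP pose, the force, the opening and the grip force at its end, in the units of the state.
- readout.get_state(): the state, without advancing time (a new reading comes with each control period).
- get_image(name): name is "scene" or "top" or "wrist"; returns a dict with "pixels" (384x512x3 uint8, red, green, blue), "intrinsics" (3x3 intrinsics, pixels), "pose" (4x4, takes a point from camera to world coordinates). Camera axes: x right, y down, z forward; pixel columns grow to the right and rows downward; lengths in m; the calibration is good to about 2 mm. A picture is of the moment at which its call begins. There is no depth.
- workorder.close_job(): hands the job in; it is judged then, once.
The state is a dict: "time_s": time; "joints": joint angles; "dq": joint speeds; "joint_torque": joint torques, N m; "ee_pos": TCP position; "tool_rot": TCP orientation; "wrist_force": force on the tool from outside, world axes, zero at the start; "wrist_torque": the same for the moment, N m; "gripper_width": finger opening in m; "grip_force": force on a finger pad.
Only numpy, scipy, OpenCV 4.12 (cv2) and the standard library are available. Lean on these libraries where they do the work, as an engineer would, in place of code of your own. Each camera call takes 0.05 s, during which the arm holds its last target. There are 200 camera calls.

### The job

The aluminium edge trim along the front of the small flight case stands up in its bed, which is not quite level. Take the palm roller from its stand and roll it along the trim from end to end, pressing firmly enough to seat every section fully down but not so hard that the trim is dented, and keep your own fingers off the case. Then hang the roller back in its stand as it was, and leave everything else where it is.

Things in the scene. Friction and masses are not known exactly. Their poses are not given: they have to be found in the camera images.
- roller: Palm roller, about 330 g: rubber wheel (radius 24, 32 wide) on a steel yoke; steel flange (60 in x, 76 in y, 52 to 60 above the origin); on it an upright wooden grip block (28 in x, 40 in y, 60 to 115 above the origin). Fingertips may rest on the flange. Origin: lowest point of the wheel, midway. x: the way it rolls (both ways alike), y: axle, z: up. Hangs by its flange on the stand's rails.
- wheel (a joint): Angle of the roller's wheel about its axle, rad; 0 at the start, any number of turns either way; 24 mm of rolling is 1 rad.
- stand: Plywood stand, fixed, left or right of the case: base 84 x 84 x 6, two rails along x (76 long, 27 to 40 either side of the middle in y, tops 62 above the table), open at the ends. Origin: middle of its underside. Parked, the roller's origin is 10 above this origin, its x along the stand's x within 0.1 rad, the 43 wide yoke between the rails with 5 to spare each side.
- case: Black flight case, fixed, 280 in x, 300 in y, lid 70 high. Origin: middle of its underside. Its front (-x) edge is a rebate 52 high with a dark steel bed carrying six bright aluminium trim sections in a row along y, middle line at x = -115; the lid begins 30 behind that line. The bed is packed up by 0 to 9 mm and climbs evenly to the right (-y) by 2 to 12 mm more; how much is not told and must be felt.
- strip_left (a point): Left (+y) end of the row of trim sections: middle of the width, 69 mm above the case's underside. The top of a fully seated section here is 0 to 9 mm higher than this point.
- strip_right (a point): Right (-y) end of the row, 240 mm from the left end, given at the same height as the left point: the top of a seated section here is 2 to 21 mm higher (the bed slopes).
- section1 (a joint): How far trim section 1 of 6 (counted from the left, +y; 22 mm wide, 39 mm long, 5 mm thick, middle 20 mm from the left end of the row) stands up from the bed, m: 0 fully seated, 0.0035 to 0.006 at the start. A downward push of 10 to 13 N moves a section (slowly: some 1.5 N more per 10 mm/s), it stays where it is left, and at 0 it meets a hard stop; over 40 N dents it.
- section2 (a joint): How far trim section 2 of 6 (counted from the left, +y; 22 mm wide, 39 mm long, 5 mm thick, middle 60 mm from the left end of the row) stands up from the bed, m: 0 fully seated, 0.0035 to 0.006 at the start. A downward push of 10 to 13 N moves a section (slowly: some 1.5 N more per 10 mm/s), it stays where it is left, and at 0 it meets a hard stop; over 40 N dents it.
- section3 (a joint): How far trim section 3 of 6 (counted from the left, +y; 22 mm wide, 39 mm long, 5 mm thick, middle 100 mm from the left end of the row) stands up from the bed, m: 0 fully seated, 0.0035 to 0.006 at the start. A downward push of 10 to 13 N moves a section (slowly: some 1.5 N more per 10 mm/s), it stays where it is left, and at 0 it meets a hard stop; over 40 N dents it.
- section4 (a joint): How far trim section 4 of 6 (counted from the left, +y; 22 mm wide, 39 mm long, 5 mm thick, middle 140 mm from the left end of the row) stands up from the bed, m: 0 fully seated, 0.0035 to 0.006 at the start. A downward push of 10 to 13 N moves a section (slowly: some 1.5 N more per 10 mm/s), it stays where it is left, and at 0 it meets a hard stop; over 40 N dents it.
- section5 (a joint): How far trim section 5 of 6 (counted from the left, +y; 22 mm wide, 39 mm long, 5 mm thick, middle 180 mm from the left end of the row) stands up from the bed, m: 0 fully seated, 0.0035 to 0.006 at the start. A downward push of 10 to 13 N moves a section (slowly: some 1.5 N more per 10 mm/s), it stays where it is left, and at 0 it meets a hard stop; over 40 N dents it.
- section6 (a joint): How far trim section 6 of 6 (counted from the left, +y; 22 mm wide, 39 mm long, 5 mm thick, middle 220 mm from the left end of the row) stands up from the bed, m: 0 fully seated, 0.0035 to 0.006 at the start. A downward push of 10 to 13 N moves a section (slowly: some 1.5 N more per 10 mm/s), it stays where it is left, and at 0 it meets a hard stop; over 40 N dents it.
- knockbox: Black round knock box, 112 mm across and 96 high with a rubber bar over it, fixed, on the other side from the stand. Origin: middle of its underside.
- glass1: Bystander: amber espresso glass, 56 mm across, 60 high, on the case lid. Origin: middle of its underside.
- glass2: Bystander: clear espresso glass, 56 mm across, 60 high, on the case lid. Origin: middle of its underside.
- jug: Bystander: steel milk jug, 86 mm across, 100 high, at the left side. Origin: middle of its underside.
- tamper: Bystander: steel tamper, 58 mm across, 88 high, on the table near the robot. Origin: middle of its underside.
- papercups: Bystander: stack of brown paper cups, 86 mm across, 164 high, at the right side. Origin: middle of its underside.
- cleanbrush: Bystander: small brush lying on the table near the robot. Origin: about the middle of its underside.
Things that resemble listed ones, but are neither listed nor needed, are in the scene too. What is shaped like the stand but green or red is not meant. What is shaped like the roller but green is not meant.

How it is judged (in metres and radians):
On the way, in this order (a step that is already met when the one before it is completed fails the run):
1. the roller is lifted out of its stand (z of roller in the frame of stand above 0.06 m), for 0.1 s.
2. the wheel has rolled at least 5 rad (120 mm) one way and presses on the trim with more than 4 N ((value of joint wheel above 5 rad or value of joint wheel below -5 rad) and contact force between roller and case above 4 N), for 0.04 s.
At the end, for the whole second after the job is handed in: All six trim sections stand less than 1.5 mm above the bed, and the roller hangs at rest on its stand's rails, upright within 0.1 rad, within 20 mm along and 9 mm across the stand's middle (value of joint each of section1, section2, section3, section4, section5, section6 below 0.0015 m and z of roller in the frame of stand between 0.005 and 0.016 m and x of roller in the frame of stand between -0.02 and 0.02 m and y of roller in the frame of stand between -0.009 and 0.009 m and angle between roller's own z axis and vertical below 0.1 rad and linear speed of roller below 0.02 m/s); the robot touches nothing.
It fails at once if the trim is pressed with more than 40 N (dented) (contact force between roller and case above 40 N).
It fails at once if the robot itself pushes on the case or its trim (contact force between any of the fingers, the arm and case above 2 N).
It fails at once if a bystander is moved by more than 30 mm or knocked over (distance of any of glass1, glass2, jug, tamper, papercups, cleanbrush from where it was at the start of the episode above 0.03 m or angle between any of glass1, glass2, jug, tamper, papercups's own z axis and vertical above 0.5 rad).
It also fails if it takes over 64 s, if anything falls off the work surface, if the arm or the gripper's body presses on something with over 40 N, if the wrist force passes 120 N, or if a joint passes its speed limit or range.

## Working session

There is one attempt and no reset: what is moved stays moved. The work goes in short steps, Python scripts to look and compute and a tool call to move; the robot and the scene stay as the last step left them, time stands still between calls to the robot, and variables do not carry over. Pictures are saved under pics/ and viewed, at most 10 in all, crops included, and the job is handed in when it is done.

Besides the shell and the picture viewer there is one more tool, called after "Emit:" by a JSON object that holds its "fn" and its "kwargs", one argument or row to a line. step_arm: Moves the arm, as the interface text tells. Shift numbers are shares of 0.3 m and turn numbers shares of 180 degrees, none past 1 either way. Its arguments: {"type":"object","properties":{"motion":{"type":"array"},"squeeze":{"type":"number"}},"required":["motion"]}

```bash
mkdir -p pics; ls; python3 - <<'E'
from rig import readout, get_image
import cv2,numpy as np
s=readout.get_state(); print(s)
for n in("scene","top"):
    g=get_image(n); np.savez(f"pics/{n}0.npz",**g); cv2.imwrite(f"pics/{n}0.png",cv2.cvtColor(g["pixels"],cv2.COLOR_RGB2BGR)); print(n,g["intrinsics"],g["pose"])
E
```

```text
pics
{'time_s': 0.0, 'joints': array([-6.78141795e+01,  7.13240307e+00,  9.46365770e+01, -2.48016217e-03,
        7.83535710e+01, -4.73060020e+00]), 'dq': array([ 0.03369027, -0.05391684, -0.0701163 , -0.01992608,  0.06568072,
       -0.02411392]), 'joint_torque': array([ 1.59988499e-04, -4.23609138e+01, -3.65455377e+01,  1.62198864e-05,
        6.83491075e-03, -7.15844237e-06]), 'ee_pos': array([ 0.29400226, -0.57902508,  0.24403961]), 'tool_rot': array([[ 8.91663908e-01,  4.52697204e-01, -8.46937695e-04],
       [ 4.52697976e-01, -8.91661754e-01,  1.96455296e-03],
       [ 1.34165680e-04, -2.13512795e-03, -9.99997712e-01]]), 'wrist_force': array([ 0.33551557, -0.49789451, -0.2762142 ]), 'wrist_torque': array([ 0.01851172,  0.0066634 , -0.0353239 ]), 'grip_force': 0.0, 'gripper_width': 0.08561368692235699}
scene [[392.35204308   0.         254.37866829]
 [  0.         392.35204308 193.94249327]
 [  0.           0.           1.        ]] [[-0.72978462  0.45494661 -0.51033125  1.10565704]
 [ 0.68349279  0.50283025 -0.52914965  0.56602478]
 [ 0.01587515 -0.73497301 -0.67791051  0.80079778]
 [ 0.          0.          0.          1.        ]]
top [[428.99649755   0.         260.19084603]
 [  0.         428.99649755 196.92570763]
 [  0.           0.           1.        ]] [[ 3.00394058e-02 -9.98416163e-01  4.75688877e-02  4.69810413e-01]
 [-9.99548578e-01 -2.99804278e-02  1.95299163e-03 -4.63328768e-03]
 [-5.23762804e-04 -4.76060808e-02 -9.98866050e-01  1.53612873e+00]
 [ 0.00000000e+00  0.00000000e+00  0.00000000e+00  1.00000000e+00]]
```

View pics/scene0.png

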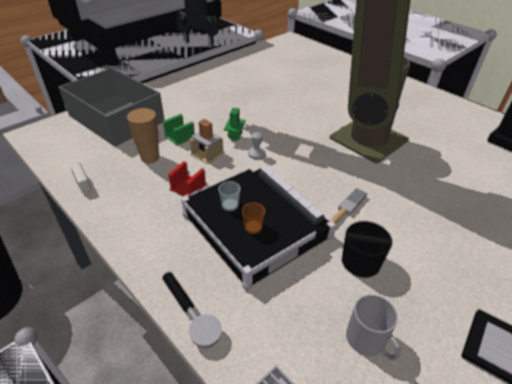

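View pics/top0.png

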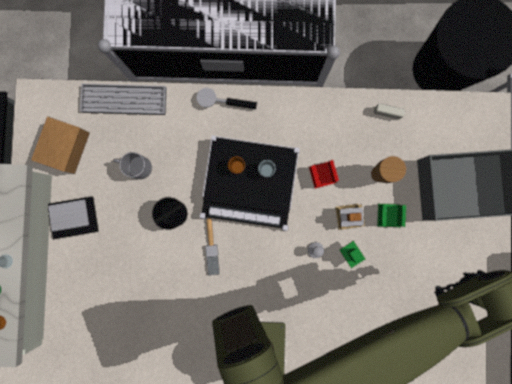

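The scene shows the plywood stand with the wooden-grip roller at top (350,216) and scene (206,140). Possible mix-ups in the top view are the red stand (323,174), the green stand (392,215) and the green roller (352,254). I choose (350,216). The trim runs from about (208,212) to (284,222) in the top view.

```bash
cat > h.py <<'E'
import numpy as np,cv2
def load(n): return dict(np.load(f"pics/{n}.npz"))
def ray(g,u,v,z):
    K,P=g["intrinsics"],g["pose"]; d=P[:3,:3]@np.linalg.inv(K)@[u,v,1]; return P[:3,3]+d*(z-P[2,3])/d[2]
def proj(g,p):
    q=g["pose"][:3,:3].T@(np.array(p)-g["pose"][:3,3]); q=g["intrinsics"]@q; return q[:2]/q[2]
def tri(ga,a,gb,b):
    M=np.zeros((3,3));y=np.zeros(3)
    for g,(u,v) in((ga,a),(gb,b)):
        d=g["pose"][:3,:3]@np.linalg.inv(g["intrinsics"])@[u,v,1];d/=np.linalg.norm(d);A=np.eye(3)-np.outer(d,d);M+=A;y+=A@g["pose"][:3,3]
    return np.linalg.solve(M,y)
E
python3 - <<'E'
from h import *
t=load("top0");s=load("scene0")
P=cv2.cvtColor(t["pixels"],cv2.COLOR_RGB2BGR);S=cv2.cvtColor(s["pixels"],cv2.COLOR_RGB2BGR)
a=cv2.resize(P[200:232,198:298],None,fx=8,fy=8,interpolation=2)
b=cv2.resize(P[198:234,328:375],None,fx=8,fy=8,interpolation=2)
c=cv2.resize(S[112:166,180:250],None,fx=6,fy=6,interpolation=2)
im=np.zeros((600,800,3),np.uint8);im[:256]=a;im[260:260+288,:376]=b;im[260:260+324,380:800]=c
cv2.imwrite("pics/c1.png",im)
hsv=cv2.cvtColor(P,cv2.COLOR_BGR2HSV)
m=np.zeros(hsv.shape[:2],np.uint8); m[200:232,200:292]=(P[200:232,200:292].min(2)>150)
x0=(hsv[...,1]>95)&(hsv[...,0]<25); w=np.zeros_like(m); w[200:232,330:372]=x0[200:232,330:372]
for n,k in(("trim",m),("wood",w)):
    for c in cv2.findContours(k,0,1)[0]:
        if cv2.contourArea(c)>8: print(n,cv2.minAreaRect(c),cv2.contourArea(c))
E
```

```text
trim ((242.5, 226.5), (9.0, 59.0), 90.0) 311.5
trim ((202.0, 225.5), (11.0, 4.0), 90.0) 31.0
trim ((202.0, 215.0), (4.0, 4.0), 90.0) 13.0
trim ((244.31654357910156, 215.25363159179688), (69.7208023071289, 6.250497817993164), 8.32564926147461) 341.0
trim ((287.0, 216.0), (30.0, 8.0), 90.0) 73.0
wood ((353.5, 216.5), (7.0, 13.0), 90.0) 74.5
```

View pics/c1.png

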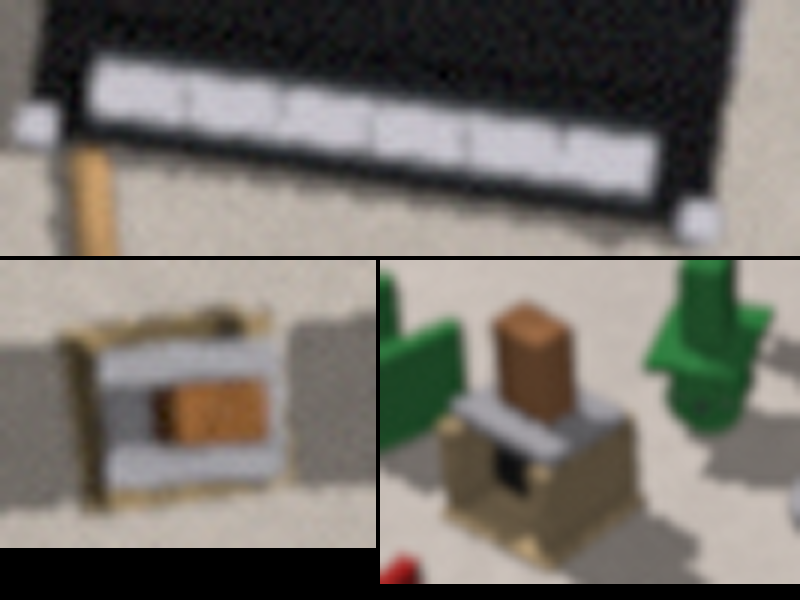

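The close crop confirms it: wooden block on a grey flange on plywood rails. Flange corners in the crop are about (103,350), (278,338), (285,475), (108,490), and the grip top is centred near (221,411). The trim shows six bright sections from (90,85) to (660,165) in the crop.

```bash
python3 - <<'E'
from h import *
t=load("top0");s=load("scene0")
f=lambda x,y:((x+.5)/8-.5+328,(y-260+.5)/8-.5+198)
F=np.array([ray(t,*f(*p),.070) for p in((103,350),(278,338),(285,475),(108,490))])
c=F.mean(0);print("flange",c.round(4),[np.linalg.norm(F[i]-F[i-1]).round(4) for i in range(4)])
for a,b in((0,1),(3,2)): d=F[a]-F[b];print("yaw of roller",np.degrees(np.arctan2(-d[0],d[1])))
print("grip top",ray(t,*f(221,411),.125))
# scene grip top centre in crop ~(535,318)
sc=((535-380+.5)/6-.5+180,(318-260+.5)/6-.5+112); print("tri grip",tri(t,f(221,411),s,sc),"flange in scene",proj(s,c))
# trim
P=t["pixels"];m=np.zeros(P.shape[:2],np.uint8)
poly=np.array([[206,203],[290,213],[284,226],[205,215]]);cv2.fillPoly(m,[poly],1)
m&=(P.min(2)>120).astype(np.uint8)
k=max(cv2.findContours(m,0,1)[0],key=cv2.contourArea);r=cv2.minAreaRect(k);B=cv2.boxPoints(r);print(r)
W=np.array([ray(t,*p,.083) for p in B]);print(W.round(4))
W=W[np.argsort(W[:,1])];R=W[:2].mean(0);L=W[2:].mean(0);print("R",R,"L",L,"len",np.linalg.norm(L-R));d=L-R;yaw=np.degrees(np.arctan2(-d[0],d[1]));print("case yaw",yaw)
print("green roller",ray(t,352,254,.1),"knock",ray(t,169,213,.09),"tamper",ray(t,316,249,.08))
E
```

```text
flange [ 0.4814 -0.3162  0.07  ] [np.float64(0.0597), np.float64(0.075), np.float64(0.0585), np.float64(0.0758)]
yaw of roller 5.640780408237298
yaw of roller 6.552600527352002
grip top [ 0.48222881 -0.31578278  0.125     ]
tri grip [ 0.48098194 -0.31460984  0.12519583] flange in scene [205.65777011 135.59126041]
((244.01934814453125, 215.36741638183594), (70.85468292236328, 7.112268447875977), 8.297144889831543)
[[ 0.4767  0.1716  0.083 ]
 [ 0.5006  0.1689  0.083 ]
 [ 0.4731 -0.0694  0.083 ]
 [ 0.4493 -0.0666  0.083 ]]
R [ 0.46121539 -0.06803243  0.083     ] L [0.48864246 0.1702461  0.083     ] len 0.23985183954215825
case yaw -6.566138726979494
green roller [ 0.35719414 -0.313124    0.1       ] knock [0.47526416 0.30366211 0.09      ] tamper [ 0.36876932 -0.19553461  0.08      ]
```

Emit:
{"fn": "step_arm", "kwargs": {
  "motion": [
    [1,0.2,-0.1,0,-0.06],
    [1,0.4,-0.2,0,-0.12],
    [1,0.6,-0.31,0,-0.18],
    [1,0.8,-0.42,0,-0.24],
    [1,0.956,-0.502,0,-0.3],
    [1,0.956,-0.502,0.1,-0.384],
    [1,0.956,-0.502,0.2,-0.384],
    [1,0.956,-0.502,0.2,-0.384]
  ]
}}

```text
time_s: 1.1
ee_pos: [0.4802, -0.3137, 0.1818]
tool_rot: [[-0.105, 0.994, -0.005], [0.994, 0.105, 0.004], [0.005, -0.005, -1.0]]
wrist_force: [-0.1, -0.2, 0.5]
gripper_width: 0.0851
grip_force: 0.0
```

```bash
python3 - <<'E'
from rig import readout, get_image
from h import *
s=readout.get_state(); print(s["time_s"],s["ee_pos"],s["tool_rot"].round(3),s["wrist_force"])
g=get_image("wrist"); np.savez("pics/w1.npz",**g); cv2.imwrite("pics/w1.png",cv2.cvtColor(g["pixels"],cv2.COLOR_RGB2BGR)); print(g["pose"].round(3))
print(proj(g,[.4815,-.3158,.125]),proj(g,[.4815,-.3158,.07]))
E
```

```text
1.1 [ 0.48020987 -0.31374237  0.18180017] [[-0.105  0.994 -0.005]
 [ 0.994  0.105  0.004]
 [ 0.005 -0.005 -1.   ]] [-0.13675672 -0.22547441  0.5258195 ]
[[ 0.994  0.103  0.024  0.474]
 [ 0.105 -0.952 -0.286 -0.24 ]
 [-0.006  0.287 -0.958  0.311]
 [ 0.     0.     0.     1.   ]]
[258.48080735 224.08370213] [258.59506438 197.79397428]
```

View pics/w1.png

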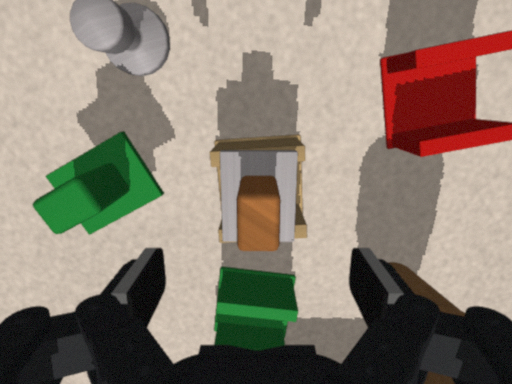

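The wrist view shows the brown grip block centred at (258,222), as predicted, and square to the fingers. Descending.

Emit:
{"fn": "step_arm", "kwargs": {
  "motion": [
    [1,0,0,0.1,0],
    [1,0,0,0.2,0],
    [1,0,0,0.28,0],
    [1,0,0,0.293,0],
    [1,0,0,0.293,0],
    [1,0,0,0.293,0]
  ]
}}

```text
time_s: 1.9
ee_pos: [0.4827, -0.3164, 0.0994]
tool_rot: [[-0.105, 0.994, 0.002], [0.994, 0.105, -0.002], [-0.002, 0.002, -1.0]]
wrist_force: [1.2, -0.9, 0.2]
gripper_width: 0.0854
grip_force: 0.0
```

Emit:
{"fn": "step_arm", "kwargs": {
  "motion": [
    [-0.1,0,0,0,0],
    [-0.3,0,0,0,0],
    [-0.6,0,0,0,0],
    [-0.8,0,0,0,0],
    [-0.8,0,0,0,0],
    [-0.8,0,0,0,0]
  ],
  "squeeze": 30
}}

```text
time_s: 2.65
ee_pos: [0.4817, -0.3155, 0.0976]
tool_rot: [[-0.105, 0.994, -0.0], [0.994, 0.105, -0.0], [-0.0, -0.0, -1.0]]
wrist_force: [-2.3, -0.1, 2.9]
gripper_width: 0.0277
grip_force: 30.7
```

Emit:
{"fn": "step_arm", "kwargs": {
  "motion": [
    [0,0,0,0,0],
    [0,0,0,0.02,0],
    [0,0,0,0.033,0],
    [0,0,0,0.033,0],
    [-0.3,0,0,0.033,0],
    [-0.8,0,0,0.033,0],
    [-0.8,0,0,0.033,0],
    [-0.8,0,0,0.033,0]
  ],
  "squeeze": 100
}}

```text
time_s: 3.65
ee_pos: [0.4819, -0.3156, 0.0877]
tool_rot: [[-0.105, 0.994, 0.0], [0.994, 0.105, -0.0], [-0.0, 0.0, -1.0]]
wrist_force: [-0.6, -0.2, 0.2]
gripper_width: 0.0269
grip_force: 99.0
```

Emit:
{"fn": "step_arm", "kwargs": {
  "motion": [
    [-0.8,0,0,-0.05,0],
    [-0.8,0,0,-0.1,0],
    [-0.8,0,0,-0.2,0],
    [-0.8,0,0,-0.35,0],
    [-0.8,0,0,-0.4,0],
    [-0.8,0,0,-0.4,0],
    [-0.8,0,0,-0.4,0]
  ]
}}

```text
time_s: 4.53
ee_pos: [0.4808, -0.3147, 0.2052]
tool_rot: [[-0.105, 0.994, -0.003], [0.994, 0.105, 0.002], [0.003, -0.003, -1.0]]
wrist_force: [0.2, -0.7, -4.5]
gripper_width: 0.0269
grip_force: 98.9
```

Emit:
{"fn": "step_arm", "kwargs": {
  "motion": [
    [-0.8,0.1,0,0,-0.05],
    [-0.8,0.2,0,0,-0.1],
    [-0.8,0.32,0,0,-0.16],
    [-0.8,0.45,0,0,-0.215],
    [-0.8,0.58,0.01,0,-0.27],
    [-0.8,0.7,0.02,0,-0.325],
    [-0.8,0.8,0.026,0,-0.38],
    [-0.8,0.861,0.026,0,-0.43]
  ]
}}

```text
time_s: 5.52
ee_pos: [0.461, -0.0561, 0.205]
tool_rot: [[-0.994, 0.108, -0.004], [0.108, 0.994, 0.001], [0.004, 0.001, -1.0]]
wrist_force: [-0.2, -0.8, -3.7]
gripper_width: 0.0271
grip_force: 98.8
```

Emit:
{"fn": "step_arm", "kwargs": {
  "motion": [
    [-0.8,0,0,0,0],
    [-0.8,0,0,0,0],
    [-0.8,0,0,0,0],
    [-0.8,0,0,0,0]
  ]
}}

```text
time_s: 6.02
ee_pos: [0.4624, -0.0583, 0.2074]
tool_rot: [[-0.993, 0.116, -0.0], [0.116, 0.993, 0.0], [0.0, -0.0, -1.0]]
wrist_force: [-0.1, -0.7, -3.6]
gripper_width: 0.0269
grip_force: 99.0
```

```bash
python3 - <<'E'
from rig import readout, get_image
from h import *
s=readout.get_state(); print(s["time_s"],s["ee_pos"],s["tool_rot"].round(4),s["wrist_force"],s["wrist_torque"],s["joints"])
g=get_image("wrist");h=get_image("top"); np.savez("pics/w2.npz",**g)
im=np.zeros((600,800,3),np.uint8);im[:384,:512]=g["pixels"];im[390:590]=cv2.resize(h["pixels"][195:235,160:320],None,fx=5,fy=5,interpolation=2)
cv2.imwrite("pics/w2.png",im[...,::-1])
print("R",proj(g,[.4612,-.068,.085]),"L",proj(g,[.4886,.1702,.08]), "wheel bottom",proj(g,s["ee_pos"]-[0,0,.0777]))
E
```

```text
6.025 [ 0.46236751 -0.05832799  0.20738428] [[-9.933e-01  1.158e-01 -3.000e-04]
 [ 1.158e-01  9.933e-01  0.000e+00]
 [ 3.000e-04 -0.000e+00 -1.000e+00]] [-0.11601869 -0.73837317 -3.59191118] [-0.05354427  0.02131686  0.02688637] [-1.37927967e+01 -1.55664548e+01  1.19631029e+02 -2.79844205e-03
  7.59511736e+01 -9.71440443e+01]
R [244.78905065 190.21019969] L [529.57919971 188.31850361] wheel bottom [256.42229663 208.47580416]
```

View pics/w2.png

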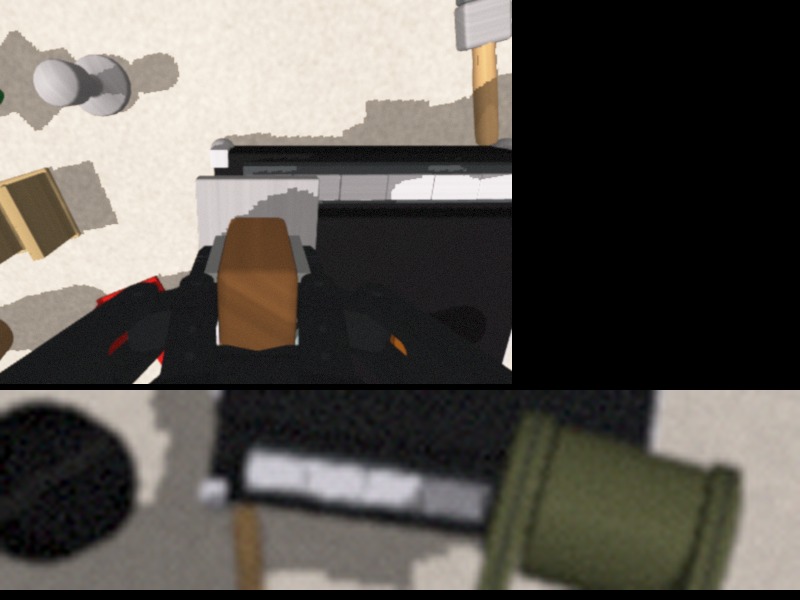

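Trim row appears at rows 175–201 (middle 188), where predicted; sections run rightward from behind the flange at (319,188). Lowering to just above, then feeling.

Emit:
{"fn": "step_arm", "kwargs": {
  "motion": [
    [-0.8,0,0,0.04,0],
    [-0.8,0,0,0.08,0],
    [-0.8,0,0,0.1,0],
    [-0.8,0,0,0.104,0],
    [-0.8,0,0,0.104,0],
    [-0.8,0,0,0.104,0]
  ]
}}

```text
time_s: 6.88
ee_pos: [0.4627, -0.0578, 0.1768]
tool_rot: [[-0.993, 0.114, 0.001], [0.114, 0.993, -0.0], [-0.001, -0.0, -1.0]]
wrist_force: [1.1, 0.5, -4.0]
gripper_width: 0.0271
grip_force: 99.0
```

Emit:
{"fn": "step_arm", "kwargs": {
  "motion": [
    [-0.8,0,0,0.002,0],
    [-0.8,0,0,0.004,0],
    [-0.8,0,0,0.006,0],
    [-0.8,0,0,0.008,0],
    [-0.8,0,0,0.01,0],
    [-0.8,0,0,0.011,0],
    [-0.8,0,0,0.011,0]
  ]
}}

```text
time_s: 7.75
ee_pos: [0.4624, -0.0578, 0.173]
tool_rot: [[-0.993, 0.114, -0.0], [0.114, 0.993, 0.0], [0.0, 0.0, -1.0]]
wrist_force: [-0.6, 0.2, -3.4]
gripper_width: 0.0271
grip_force: 99.0
```

Emit:
{"fn": "step_arm", "kwargs": {
  "motion": [
    [-0.8,0,0,0.002,0],
    [-0.8,0,0,0.004,0],
    [-0.8,0,0,0.006,0],
    [-0.8,0,0,0.008,0],
    [-0.8,0,0,0.01,0],
    [-0.8,0,0,0.011,0],
    [-0.8,0,0,0.011,0]
  ]
}}

```text
time_s: 8.62
ee_pos: [0.4624, -0.0578, 0.1697]
tool_rot: [[-0.993, 0.114, -0.0], [0.114, 0.993, 0.0], [0.0, 0.0, -1.0]]
wrist_force: [-0.4, 0.1, -4.8]
gripper_width: 0.0269
grip_force: 99.0
```

Emit:
{"fn": "step_arm", "kwargs": {
  "motion": [
    [-0.8,0,0,0.002,0],
    [-0.8,0,0,0.004,0],
    [-0.8,0,0,0.006,0],
    [-0.8,0,0,0.006,0]
  ]
}}

```text
time_s: 9.12
ee_pos: [0.4623, -0.0578, 0.1678]
tool_rot: [[-0.993, 0.114, -0.0], [0.114, 0.993, 0.0], [0.0, -0.0, -1.0]]
wrist_force: [0.5, 0.1, -3.5]
gripper_width: 0.027
grip_force: 99.0
```

Emit:
{"fn": "step_arm", "kwargs": {
  "motion": [
    [-0.8,0,0,0.002,0],
    [-0.8,0,0,0.004,0],
    [-0.8,0,0,0.006,0],
    [-0.8,0,0,0.008,0],
    [-0.8,0,0,0.01,0],
    [-0.8,0,0,0.01,0]
  ]
}}

```text
time_s: 9.88
ee_pos: [0.4623, -0.0578, 0.1649]
tool_rot: [[-0.993, 0.114, -0.0], [0.114, 0.993, 0.0], [0.0, 0.0, -1.0]]
wrist_force: [-0.2, 0.4, -3.9]
gripper_width: 0.0274
grip_force: 99.0
```

Emit:
{"fn": "step_arm", "kwargs": {
  "motion": [
    [-0.8,0,0,0.002,0],
    [-0.8,0,0,0.004,0],
    [-0.8,0,0,0.006,0],
    [-0.8,0,0,0.006,0]
  ]
}}

```text
time_s: 10.38
ee_pos: [0.4623, -0.0578, 0.163]
tool_rot: [[-0.993, 0.114, -0.0], [0.114, 0.993, 0.0], [0.0, 0.0, -1.0]]
wrist_force: [0.0, -0.4, -4.0]
gripper_width: 0.0272
grip_force: 99.0
```

Emit:
{"fn": "step_arm", "kwargs": {
  "motion": [
    [-0.8,0,0,0.0025,0],
    [-0.8,0,0,0.005,0],
    [-0.8,0,0,0.0075,0],
    [-0.8,0,0,0.01,0],
    [-0.8,0,0,0.01,0]
  ]
}}

```text
time_s: 11.0
ee_pos: [0.4623, -0.0578, 0.16]
tool_rot: [[-0.993, 0.114, -0.0], [0.114, 0.993, 0.0], [0.0, 0.0, -1.0]]
wrist_force: [0.7, 0.7, -4.1]
gripper_width: 0.027
grip_force: 99.0
```

Emit:
{"fn": "step_arm", "kwargs": {
  "motion": [
    [-0.8,0,0,0.002,0],
    [-0.8,0,0,0.004,0],
    [-0.8,0,0,0.0045,0],
    [-0.8,0,0,0.0045,0]
  ]
}}

```text
time_s: 11.5
ee_pos: [0.4624, -0.0578, 0.1588]
tool_rot: [[-0.993, 0.114, 0.0], [0.114, 0.993, 0.0], [-0.0, 0.0, -1.0]]
wrist_force: [-0.1, -0.6, -3.4]
gripper_width: 0.027
grip_force: 99.0
```

Emit:
{"fn": "step_arm", "kwargs": {
  "motion": [
    [-0.8,0,0,0.0025,0],
    [-0.8,0,0,0.005,0],
    [-0.8,0,0,0.0075,0],
    [-0.8,0,0,0.0075,0]
  ]
}}

```text
time_s: 12.0
ee_pos: [0.4626, -0.0578, 0.1568]
tool_rot: [[-0.993, 0.114, 0.0], [0.114, 0.993, -0.0], [-0.0, -0.0, -1.0]]
wrist_force: [-0.4, 0.9, -3.6]
gripper_width: 0.027
grip_force: 99.0
```

Emit:
{"fn": "step_arm", "kwargs": {
  "motion": [
    [-0.8,0,0,0.002,0],
    [-0.8,0,0,0.004,0],
    [-0.8,0,0,0.0045,0],
    [-0.8,0,0,0.0045,0]
  ]
}}

```text
time_s: 12.5
ee_pos: [0.4627, -0.0579, 0.1557]
tool_rot: [[-0.993, 0.114, 0.001], [0.114, 0.993, -0.0], [-0.001, -0.0, -1.0]]
wrist_force: [-0.1, 0.4, 1.4]
gripper_width: 0.027
grip_force: 99.2
```

Emit:
{"fn": "step_arm", "kwargs": {
  "motion": [
    [-0.8,0,0,0.002,0],
    [-0.8,0,0,0.0033,0],
    [-0.8,0,0,0.0033,0]
  ]
}}

```text
time_s: 12.88
ee_pos: [0.4627, -0.0579, 0.1547]
tool_rot: [[-0.993, 0.114, 0.001], [0.114, 0.993, -0.0], [-0.001, -0.0, -1.0]]
wrist_force: [-1.4, 1.0, 2.9]
gripper_width: 0.0269
grip_force: 99.6
```

Emit:
{"fn": "step_arm", "kwargs": {
  "motion": [
    [-0.8,0,0,0.002,0],
    [-0.8,0,0,0.0033,0],
    [-0.8,0,0,0.0033,0]
  ]
}}

```text
time_s: 13.25
ee_pos: [0.4629, -0.0579, 0.1541]
tool_rot: [[-0.993, 0.114, 0.001], [0.114, 0.993, -0.0], [-0.001, -0.0, -1.0]]
wrist_force: [-1.1, 0.3, 6.7]
gripper_width: 0.027
grip_force: 99.9
```

Emit:
{"fn": "step_arm", "kwargs": {
  "motion": [
    [-0.8,0,0,0.002,0],
    [-0.8,0,0,0.0033,0],
    [-0.8,0,0,0.0033,0]
  ]
}}

```text
time_s: 13.62
ee_pos: [0.463, -0.0579, 0.1532]
tool_rot: [[-0.993, 0.114, 0.002], [0.114, 0.993, -0.0], [-0.002, -0.0, -1.0]]
wrist_force: [-0.5, 0.5, 7.1]
gripper_width: 0.0268
grip_force: 99.9
```

Emit:
{"fn": "step_arm", "kwargs": {
  "motion": [
    [-0.8,0,0,0.002,0],
    [-0.8,0,0,0.0033,0],
    [-0.8,0,0,0.005,0],
    [-0.8,0,0,0.0066,0],
    [-0.8,0,0,0.0066,0]
  ]
}}

```text
time_s: 14.25
ee_pos: [0.463, -0.0579, 0.1513]
tool_rot: [[-0.993, 0.114, 0.002], [0.114, 0.993, -0.0], [-0.002, -0.0, -1.0]]
wrist_force: [-1.2, -0.1, 6.4]
gripper_width: 0.0267
grip_force: 100.0
```

Emit:
{"fn": "step_arm", "kwargs": {
  "motion": [
    [-0.8,0,0,0.002,0],
    [-0.8,0,0,0.0033,0],
    [-0.8,0,0,0.0033,0]
  ]
}}

```text
time_s: 14.62
ee_pos: [0.463, -0.0579, 0.1503]
tool_rot: [[-0.993, 0.114, 0.002], [0.114, 0.993, -0.0], [-0.002, -0.0, -1.0]]
wrist_force: [-1.0, 0.2, 6.5]
gripper_width: 0.0272
grip_force: 100.0
```

Emit:
{"fn": "step_arm", "kwargs": {
  "motion": [
    [-0.8,0,0,0.002,0],
    [-0.8,0,0,0.0033,0],
    [-0.8,0,0,0.0033,0]
  ]
}}

```text
time_s: 15.0
ee_pos: [0.463, -0.0579, 0.1493]
tool_rot: [[-0.993, 0.114, 0.002], [0.114, 0.993, -0.0], [-0.002, -0.0, -1.0]]
wrist_force: [-1.5, -0.5, 7.1]
gripper_width: 0.0271
grip_force: 100.0
```

Emit:
{"fn": "step_arm", "kwargs": {
  "motion": [
    [-0.8,0,0,0.002,0],
    [-0.8,0,0,0.0033,0],
    [-0.8,0,0,0.0033,0]
  ]
}}

```text
time_s: 15.38
ee_pos: [0.4631, -0.0579, 0.1485]
tool_rot: [[-0.993, 0.114, 0.002], [0.114, 0.993, -0.0], [-0.002, -0.0, -1.0]]
wrist_force: [-1.7, -0.4, 7.5]
gripper_width: 0.0268
grip_force: 100.0
```

Emit:
{"fn": "step_arm", "kwargs": {
  "motion": [
    [-0.8,0,0,0.002,0],
    [-0.8,0,0,0.0033,0],
    [-0.8,0,0,0.0033,0]
  ]
}}

```text
time_s: 15.75
ee_pos: [0.4633, -0.058, 0.1479]
tool_rot: [[-0.993, 0.114, 0.002], [0.114, 0.993, -0.001], [-0.002, -0.0, -1.0]]
wrist_force: [-1.9, 0.3, 9.6]
gripper_width: 0.0271
grip_force: 100.2
```

Emit:
{"fn": "step_arm", "kwargs": {
  "motion": [
    [-0.8,0,0,0.002,0],
    [-0.8,0,0,0.0033,0],
    [-0.8,0,0,0.0033,0]
  ]
}}

```text
time_s: 16.12
ee_pos: [0.4636, -0.0581, 0.1474]
tool_rot: [[-0.993, 0.114, 0.003], [0.114, 0.993, -0.001], [-0.003, -0.0, -1.0]]
wrist_force: [-2.5, 0.1, 10.8]
gripper_width: 0.0266
grip_force: 100.5
```

Emit:
{"fn": "step_arm", "kwargs": {
  "motion": [
    [-0.8,0,0,0.002,0],
    [-0.8,0,0,0.005,0],
    [-0.8,0,0,0.005,0]
  ]
}}

```text
time_s: 16.5
ee_pos: [0.4639, -0.0582, 0.1466]
tool_rot: [[-0.993, 0.114, 0.003], [0.114, 0.993, -0.001], [-0.004, -0.001, -1.0]]
wrist_force: [-3.2, -0.1, 13.1]
gripper_width: 0.0267
grip_force: 100.8
```

Emit:
{"fn": "step_arm", "kwargs": {
  "motion": [
    [-0.8,0,0.006,0,0],
    [-0.8,0,0.014,0,0],
    [-0.8,0,0.022,0,0],
    [-0.8,0,0.03,0,0],
    [-0.8,0,0.037,0,0]
  ]
}}

```text
time_s: 17.12
ee_pos: [0.4652, -0.0472, 0.1467]
tool_rot: [[-0.993, 0.114, 0.004], [0.114, 0.993, -0.001], [-0.004, -0.001, -1.0]]
wrist_force: [-2.0, -0.1, 13.8]
gripper_width: 0.027
grip_force: 100.9
```

Emit:
{"fn": "step_arm", "kwargs": {
  "motion": [
    [-0.8,0,0.008,0.0005,0],
    [-0.8,0,0.016,0.001,0],
    [-0.8,0,0.024,0.001,0],
    [-0.8,0,0.032,0.001,0],
    [-0.8,0,0.04,0.001,0]
  ]
}}

```text
time_s: 17.75
ee_pos: [0.4666, -0.0377, 0.147]
tool_rot: [[-0.994, 0.113, 0.003], [0.113, 0.994, -0.008], [-0.004, -0.007, -1.0]]
wrist_force: [-4.2, -8.0, 16.2]
gripper_width: 0.0272
grip_force: 101.3
```

Emit:
{"fn": "step_arm", "kwargs": {
  "motion": [
    [-0.8,0,0.008,0.0005,0],
    [-0.8,0,0.016,0.001,0],
    [-0.8,0,0.024,0.001,0],
    [-0.8,0,0.032,0.001,0],
    [-0.8,0,0.04,0.001,0]
  ]
}}

```text
time_s: 18.38
ee_pos: [0.4682, -0.0233, 0.1467]
tool_rot: [[-0.993, 0.114, 0.004], [0.114, 0.993, -0.001], [-0.004, -0.001, -1.0]]
wrist_force: [-4.1, -0.7, 17.2]
gripper_width: 0.0269
grip_force: 101.6
```

Emit:
{"fn": "step_arm", "kwargs": {
  "motion": [
    [-0.8,0,0.008,0,0],
    [-0.8,0,0.016,0,0],
    [-0.8,0,0.024,0,0],
    [-0.8,0,0.032,0,0],
    [-0.8,0,0.04,0,0],
    [-0.8,0,0.048,0,0],
    [-0.8,0,0.056,0,0]
  ]
}}

```text
time_s: 19.25
ee_pos: [0.4702, -0.0065, 0.147]
tool_rot: [[-0.993, 0.114, 0.004], [0.114, 0.993, -0.001], [-0.004, -0.0, -1.0]]
wrist_force: [-4.4, -0.5, 18.2]
gripper_width: 0.027
grip_force: 101.8
```

Emit:
{"fn": "step_arm", "kwargs": {
  "motion": [
    [-0.8,0,0.008,0,0],
    [-0.8,0,0.016,0,0],
    [-0.8,0,0.024,0,0],
    [-0.8,0,0.032,0,0],
    [-0.8,0,0.04,0,0],
    [-0.8,0,0.048,0,0],
    [-0.8,0,0.056,0,0],
    [-0.8,0,0.064,0,0]
  ]
}}

```text
time_s: 20.25
ee_pos: [0.4726, 0.0126, 0.1473]
tool_rot: [[-0.993, 0.114, 0.005], [0.114, 0.993, -0.001], [-0.005, -0.0, -1.0]]
wrist_force: [-3.6, -0.5, 19.5]
gripper_width: 0.027
grip_force: 101.9
```

Emit:
{"fn": "step_arm", "kwargs": {
  "motion": [
    [-0.8,0.001,0.008,0,0],
    [-0.8,0.002,0.016,0,0],
    [-0.8,0.003,0.024,0,0],
    [-0.8,0.004,0.032,0,0],
    [-0.8,0.005,0.04,0,0]
  ]
}}

```text
time_s: 20.88
ee_pos: [0.4732, 0.0248, 0.1477]
tool_rot: [[-0.993, 0.114, 0.007], [0.114, 0.993, -0.001], [-0.007, 0.0, -1.0]]
wrist_force: [-2.9, -0.9, 18.6]
gripper_width: 0.0273
grip_force: 101.9
```

Emit:
{"fn": "step_arm", "kwargs": {
  "motion": [
    [-0.8,0.001,0.008,0,0],
    [-0.8,0.001,0.016,0,0],
    [-0.8,0.001,0.024,0,0],
    [-0.8,0.001,0.032,0,0],
    [-0.8,0.001,0.04,0,0],
    [-0.8,0.001,0.048,0,0]
  ]
}}

```text
time_s: 21.62
ee_pos: [0.4747, 0.038, 0.148]
tool_rot: [[-0.994, 0.113, 0.007], [0.113, 0.994, -0.004], [-0.007, -0.003, -1.0]]
wrist_force: [-4.1, -6.5, 18.6]
gripper_width: 0.027
grip_force: 102.0
```

```bash
python3 - <<'E'
from rig import readout, get_image
from h import *
g=get_image("wrist");h=get_image("scene"); np.savez("pics/w3.npz",**g)
im=np.zeros((600,800,3),np.uint8);im[:384,:512]=g["pixels"];c=cv2.resize(h["pixels"][150:230,200:340],None,fx=2,fy=2);im[390:550,:280]=c
a=load("w2")["pixels"][140:384,190:330];im[390:590,300:500]=cv2.resize(a,(200,200))
cv2.imwrite("pics/w3.png",im[...,::-1])
E
```

```text
(no output)
```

View pics/w3.png

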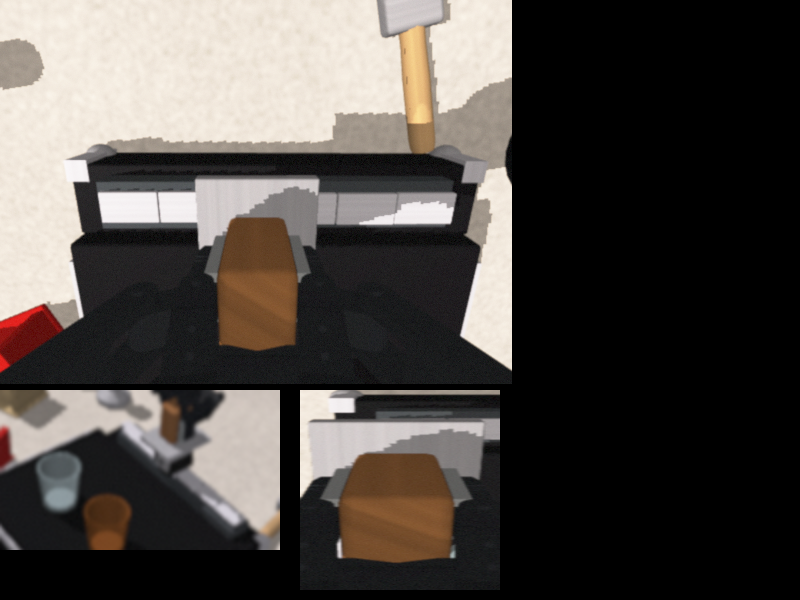

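The grip is unchanged since before pressing: flange at (196–319,178), same as then. The left sections (98–196) have been rolled and the right ones (319–455) not yet. I'll measure the edge rows for the step between the two.

```bash
python3 - <<'E'
from h import *
g=load("w3");p=cv2.GaussianBlur(g["pixels"],(1,1),0).max(2).astype(int)
def edges(c,thr):
    col=p[170:245,c].astype(float); d=np.diff(col); 
    i=np.argmax(d[5:35])+5; j=np.argmin(d[35:65])+35
    return 170+i+.5,170+j+.5
for c in list(range(102,192,8))+list(range(324,456,8)): print(c,edges(c,0),p[[185,188,195,205,215,220,224,228,232],c])
P=g["pose"]
for z in(.071,.076): 
  for x0 in(-.011,.011): print(z,x0,proj(g,[.4886-.02+x0,.1702-.15,z]).round(1))
print(P[:3,3])
E
```

```text
102 (np.float64(191.5), np.float64(222.5)) [ 95  92 246 247 242 209  75  45  16]
110 (np.float64(191.5), np.float64(222.5)) [ 92  93 246 246 244 244  99  66  21]
118 (np.float64(191.5), np.float64(222.5)) [ 94  70 247 246 243 245  96  65  19]
126 (np.float64(191.5), np.float64(222.5)) [ 92  93 246 246 244 243  94  65  17]
134 (np.float64(191.5), np.float64(222.5)) [ 94  73 246 245 243 243  92  61  16]
142 (np.float64(191.5), np.float64(222.5)) [ 93  96 246 245 243 243  90  62  19]
150 (np.float64(191.5), np.float64(222.5)) [ 94  87 245 246 242 243  91  57  17]
158 (np.float64(191.5), np.float64(221.5)) [ 94  92 214 147 190 223  93  56  25]
166 (np.float64(191.5), np.float64(222.5)) [ 95  90 243 245 241 243  92  58  29]
174 (np.float64(191.5), np.float64(222.5)) [ 92  92 244 244 241 242  92  60  14]
182 (np.float64(191.5), np.float64(222.5)) [ 90  92 244 243 242 241  92  54  27]
190 (np.float64(191.5), np.float64(222.5)) [ 90  73 244 245 242 242  89  59  13]
324 (np.float64(191.5), np.float64(223.5)) [ 57  54 163 164 160 161 108  24  21]
332 (np.float64(191.5), np.float64(224.5)) [ 57
[... 689 characters left out ...]
.float64(203.5), np.float64(223.5)) [ 53  54 162 239 242 242 144  34  28]
412 (np.float64(191.5), np.float64(223.5)) [ 56  61 162 241 241 242 141  34  21]
420 (np.float64(191.5), np.float64(223.5)) [ 58  58 162 241 241 242 129  34  24]
428 (np.float64(202.5), np.float64(223.5)) [ 58  58 161 242 241 242 128  33  24]
436 (np.float64(200.5), np.float64(223.5)) [ 60  59 161 241 242 242 128  33  24]
444 (np.float64(202.5), np.float64(223.5)) [ 56  57 162 241 241 241 124  33  21]
452 (np.float64(191.5), np.float64(215.5)) [ 43  39 163 159 173  71  31  32  21]
0.071 -0.011 [227.8 187.2]
0.071 0.011 [232.2 217.3]
0.076 -0.011 [227.1 189.3]
0.076 0.011 [231.7 220.1]
[0.40045669 0.04737421 0.27583302]
```

The rolled sections' rear edge sits about 2 px lower than the unrolled ones, and the bed shows beneath it, so they are down. Rolling on.

Emit:
{"fn": "step_arm", "kwargs": {
  "motion": [
    [-0.8,0.001,0.008,0,0],
    [-0.8,0.001,0.016,0,0],
    [-0.8,0.001,0.024,0,0],
    [-0.8,0.002,0.032,0,0],
    [-0.8,0.002,0.04,0,0],
    [-0.8,0.002,0.048,0,0],
    [-0.8,0.002,0.056,0,0]
  ]
}}

```text
time_s: 22.6
ee_pos: [0.4764, 0.0561, 0.1481]
tool_rot: [[-0.993, 0.114, 0.008], [0.114, 0.993, -0.0], [-0.008, 0.001, -1.0]]
wrist_force: [-1.4, -1.1, 19.8]
gripper_width: 0.027
grip_force: 101.9
```

Emit:
{"fn": "step_arm", "kwargs": {
  "motion": [
    [-0.8,0.001,0.008,0,0],
    [-0.8,0.001,0.016,0,0],
    [-0.8,0.001,0.024,0,0],
    [-0.8,0.002,0.032,0,0],
    [-0.8,0.002,0.04,0,0],
    [-0.8,0.002,0.048,0,0],
    [-0.8,0.002,0.056,0,0]
  ]
}}

```text
time_s: 23.48
ee_pos: [0.4781, 0.073, 0.1484]
tool_rot: [[-0.993, 0.114, 0.01], [0.114, 0.993, 0.0], [-0.009, 0.001, -1.0]]
wrist_force: [-1.4, -0.1, 19.4]
gripper_width: 0.0271
grip_force: 102.0
```

Emit:
{"fn": "step_arm", "kwargs": {
  "motion": [
    [-0.8,0.001,0.008,0,0],
    [-0.8,0.001,0.016,0,0],
    [-0.8,0.001,0.024,0,0],
    [-0.8,0.002,0.032,0,0],
    [-0.8,0.002,0.04,0,0],
    [-0.8,0.002,0.048,0,0],
    [-0.8,0.002,0.056,0,0]
  ]
}}

```text
time_s: 24.35
ee_pos: [0.4797, 0.0891, 0.1486]
tool_rot: [[-0.993, 0.114, 0.01], [0.114, 0.993, -0.001], [-0.01, 0.0, -1.0]]
wrist_force: [-0.1, -1.4, 18.8]
gripper_width: 0.0266
grip_force: 102.0
```

Emit:
{"fn": "step_arm", "kwargs": {
  "motion": [
    [-0.8,0,0.008,0,0],
    [-0.8,0,0.016,0,0],
    [-0.8,0,0.024,0,0],
    [-0.8,0,0.032,0,0],
    [-0.8,0,0.04,0,0],
    [-0.8,0,0.048,0,0],
    [-0.8,0,0.056,0,0]
  ]
}}

```text
time_s: 25.22
ee_pos: [0.4817, 0.1067, 0.1486]
tool_rot: [[-0.993, 0.114, 0.011], [0.114, 0.993, 0.001], [-0.01, 0.002, -1.0]]
wrist_force: [0.2, -0.9, 18.7]
gripper_width: 0.0269
grip_force: 101.9
```

Emit:
{"fn": "step_arm", "kwargs": {
  "motion": [
    [-0.8,0,0.008,0,0],
    [-0.8,0,0.016,0,0],
    [-0.8,0,0.024,0,0],
    [-0.8,0,0.032,0,0],
    [-0.8,0,0.04,0,0],
    [-0.8,0,0.048,0,0],
    [-0.8,0,0.056,0,0]
  ]
}}

```text
time_s: 26.1
ee_pos: [0.4835, 0.1214, 0.1487]
tool_rot: [[-0.993, 0.114, 0.01], [0.114, 0.994, -0.004], [-0.01, -0.003, -1.0]]
wrist_force: [-0.9, -7.2, 20.6]
gripper_width: 0.027
grip_force: 102.1
```

Emit:
{"fn": "step_arm", "kwargs": {
  "motion": [
    [-0.8,0,0.008,0,0],
    [-0.8,0,0.016,0,0],
    [-0.8,0,0.024,0,0],
    [-0.8,0,0.032,0,0],
    [-0.8,0,0.04,0,0],
    [-0.8,0,0.048,0,0],
    [-0.8,0,0.056,0,0]
  ]
}}

```text
time_s: 26.98
ee_pos: [0.4855, 0.1404, 0.1485]
tool_rot: [[-0.993, 0.114, 0.01], [0.114, 0.993, 0.002], [-0.01, 0.003, -1.0]]
wrist_force: [0.7, -1.0, 18.5]
gripper_width: 0.0268
grip_force: 101.8
```

Emit:
{"fn": "step_arm", "kwargs": {
  "motion": [
    [-0.8,0,0.008,0,0],
    [-0.8,0,0.016,0,0],
    [-0.8,0,0.024,0,0],
    [-0.8,0,0.032,0,0],
    [-0.8,0,0.04,0,0],
    [-0.8,0,0.048,0,0],
    [-0.8,0,0.048,0,0]
  ]
}}

```text
time_s: 27.85
ee_pos: [0.4871, 0.155, 0.1484]
tool_rot: [[-0.993, 0.114, 0.011], [0.114, 0.993, 0.003], [-0.01, 0.004, -1.0]]
wrist_force: [0.7, 1.2, 17.1]
gripper_width: 0.0267
grip_force: 101.7
```

Rolled to the left end at about 21 N. A slightly firmer return pass to make sure.

Emit:
{"fn": "step_arm", "kwargs": {
  "motion": [
    [-0.8,0,-0.005,0.002,0],
    [-0.8,0,-0.017,0.004,0],
    [-0.8,0,-0.029,0.004,0],
    [-0.8,0,-0.041,0.004,0],
    [-0.8,0,-0.053,0.004,0],
    [-0.8,0,-0.065,0.004,0],
    [-0.8,0,-0.077,0.004,0],
    [-0.8,0,-0.089,0.004,0]
  ]
}}

```text
time_s: 28.85
ee_pos: [0.4843, 0.1285, 0.1484]
tool_rot: [[-0.993, 0.114, 0.011], [0.115, 0.993, 0.003], [-0.011, 0.004, -1.0]]
wrist_force: [-1.6, 1.3, 21.8]
gripper_width: 0.0271
grip_force: 102.4
```

Emit:
{"fn": "step_arm", "kwargs": {
  "motion": [
    [-0.8,0,-0.012,0,0],
    [-0.8,0,-0.024,0,0],
    [-0.8,0,-0.036,0,0],
    [-0.8,0,-0.048,0,0],
    [-0.8,0,-0.06,0,0],
    [-0.8,0,-0.072,0,0],
    [-0.8,0,-0.084,0,0],
    [-0.8,0,-0.096,0,0]
  ]
}}

```text
time_s: 29.85
ee_pos: [0.481, 0.0996, 0.1484]
tool_rot: [[-0.993, 0.114, 0.011], [0.114, 0.993, 0.002], [-0.011, 0.003, -1.0]]
wrist_force: [-1.4, 1.2, 22.8]
gripper_width: 0.0267
grip_force: 102.4
```

Emit:
{"fn": "step_arm", "kwargs": {
  "motion": [
    [-0.8,0,-0.012,0,0],
    [-0.8,0,-0.024,0,0],
    [-0.8,0,-0.036,0,0],
    [-0.8,0,-0.048,0,0],
    [-0.8,0,-0.06,0,0],
    [-0.8,0,-0.072,0,0],
    [-0.8,0,-0.084,0,0],
    [-0.8,0,-0.096,0,0]
  ]
}}

```text
time_s: 30.85
ee_pos: [0.4777, 0.0706, 0.1482]
tool_rot: [[-0.993, 0.114, 0.011], [0.114, 0.993, 0.001], [-0.011, 0.003, -1.0]]
wrist_force: [-0.9, 0.1, 21.5]
gripper_width: 0.0267
grip_force: 102.4
```

Emit:
{"fn": "step_arm", "kwargs": {
  "motion": [
    [-0.8,0,-0.012,0,0],
    [-0.8,0,-0.024,0,0],
    [-0.8,0,-0.036,0,0],
    [-0.8,0,-0.048,0,0],
    [-0.8,0,-0.06,0,0],
    [-0.8,0,-0.072,0,0],
    [-0.8,0,-0.084,0,0],
    [-0.8,0,-0.096,0,0]
  ]
}}

```text
time_s: 31.85
ee_pos: [0.4743, 0.0417, 0.1477]
tool_rot: [[-0.993, 0.114, 0.011], [0.114, 0.993, 0.001], [-0.01, 0.002, -1.0]]
wrist_force: [-1.1, 0.5, 21.0]
gripper_width: 0.0267
grip_force: 102.4
```

Emit:
{"fn": "step_arm", "kwargs": {
  "motion": [
    [-0.8,0,-0.012,0,0],
    [-0.8,0,-0.024,0,0],
    [-0.8,0,-0.036,0,0],
    [-0.8,0,-0.048,0,0],
    [-0.8,0,-0.06,0,0],
    [-0.8,0,-0.072,0,0],
    [-0.8,0,-0.084,0,0],
    [-0.8,0,-0.096,0,0]
  ]
}}

```text
time_s: 32.85
ee_pos: [0.4708, 0.0127, 0.1472]
tool_rot: [[-0.993, 0.114, 0.01], [0.114, 0.993, -0.0], [-0.01, 0.001, -1.0]]
wrist_force: [-0.4, 0.8, 18.1]
gripper_width: 0.0272
grip_force: 102.2
```

Emit:
{"fn": "step_arm", "kwargs": {
  "motion": [
    [-0.8,0,-0.012,0,0],
    [-0.8,0,-0.024,0,0],
    [-0.8,0,-0.036,0,0],
    [-0.8,0,-0.048,0,0],
    [-0.8,0,-0.06,0,0],
    [-0.8,0,-0.072,0,0],
    [-0.8,0,-0.084,0,0],
    [-0.8,0,-0.096,0,0]
  ]
}}

```text
time_s: 33.85
ee_pos: [0.4673, -0.0161, 0.1469]
tool_rot: [[-0.993, 0.114, 0.01], [0.114, 0.993, -0.001], [-0.01, 0.0, -1.0]]
wrist_force: [0.4, -0.1, 17.0]
gripper_width: 0.0266
grip_force: 102.1
```

Emit:
{"fn": "step_arm", "kwargs": {
  "motion": [
    [-0.8,0,-0.012,0.001,0],
    [-0.8,0,-0.024,0.003,0],
    [-0.8,0,-0.036,0.004,0],
    [-0.8,0,-0.048,0.004,0],
    [-0.8,0,-0.06,0.004,0],
    [-0.8,0,-0.072,0.004,0],
    [-0.8,0,-0.084,0.004,0],
    [-0.8,0,-0.096,0.004,0]
  ]
}}

```text
time_s: 34.85
ee_pos: [0.4641, -0.045, 0.1457]
tool_rot: [[-0.993, 0.114, 0.01], [0.114, 0.993, -0.002], [-0.01, -0.0, -1.0]]
wrist_force: [0.4, 0.0, 17.6]
gripper_width: 0.0269
grip_force: 102.1
```

Emit:
{"fn": "step_arm", "kwargs": {
  "motion": [
    [-0.8,0,-0.012,0,0],
    [-0.8,0,-0.024,0,0],
    [-0.8,0,-0.036,0,0],
    [-0.8,0,-0.036,0,0]
  ]
}}

```text
time_s: 35.35
ee_pos: [0.4627, -0.0561, 0.1456]
tool_rot: [[-0.993, 0.115, 0.009], [0.114, 0.993, -0.003], [-0.01, -0.001, -1.0]]
wrist_force: [-0.6, -0.1, 17.8]
gripper_width: 0.0271
grip_force: 101.9
```

Emit:
{"fn": "step_arm", "kwargs": {
  "motion": [
    [-0.8,0,0,-0.02,0],
    [-0.8,0,0,-0.08,0],
    [-0.8,0,0,-0.17,0],
    [-0.8,0,0,-0.25,0],
    [-0.8,0,0,-0.25,0]
  ]
}}

```text
time_s: 35.98
ee_pos: [0.4594, -0.055, 0.2166]
tool_rot: [[-0.993, 0.114, 0.002], [0.114, 0.993, -0.0], [-0.002, -0.0, -1.0]]
wrist_force: [-0.1, -1.3, -4.0]
gripper_width: 0.0268
grip_force: 99.3
```

```bash
python3 - <<'E'
from rig import readout, get_image
from h import *
s=readout.get_state(); print(s["time_s"],s["ee_pos"],s["tool_rot"].round(4),s["wrist_force"])
g=get_image("wrist");np.savez("pics/w4.npz",**g);h=get_image("scene");np.savez("pics/s4.npz",**h)
im=np.zeros((600,800,3),np.uint8);im[:384,:512]=g["pixels"];im[390:590,:]=cv2.resize(h["pixels"][150:200,220:340],(800,200),interpolation=2)
cv2.imwrite("pics/w4.png",im[...,::-1])
E
```

```text
35.975 [ 0.45940821 -0.0549925   0.21664946] [[-9.935e-01  1.142e-01  1.800e-03]
 [ 1.142e-01  9.935e-01 -4.000e-04]
 [-1.800e-03 -2.000e-04 -1.000e+00]] [-0.08019151 -1.29945771 -4.01394171]
```

View pics/w4.png

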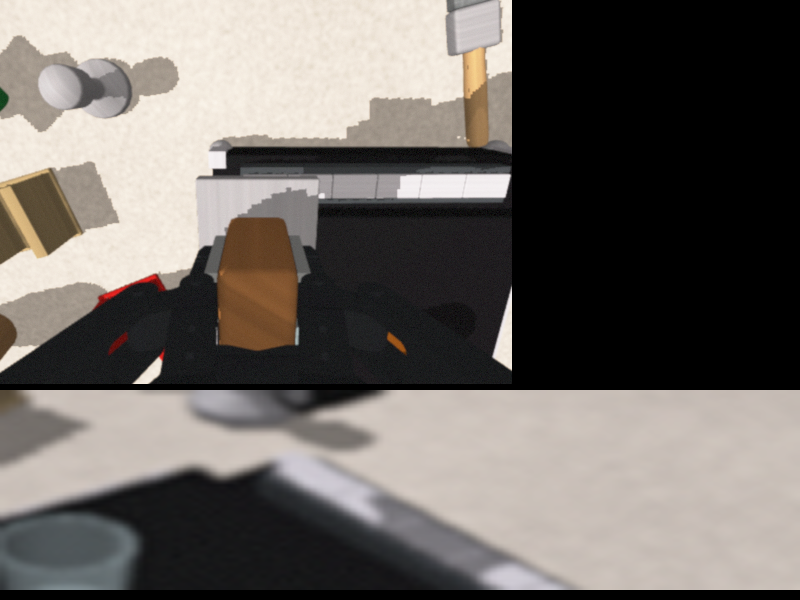

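The rolled row is straight from (319,187) to (512,186), with the bed line visible behind all of it. Next I'll measure the height drop per section from the rear edge, before against after.

```bash
python3 - <<'E'
from h import *
R=np.array([.46121539,-.06803243]);L=np.array([.48864246,.1702461]);d=(L-R)/np.linalg.norm(L-R);n=np.array([d[1],-d[0]])
def prof(f):
    g=load(f);p=g["pixels"].mean(2);o=[]
    for c in range(322,505,3):
        for side,rows in((1,range(192,212)),(-1,range(168,186))):
            col=p[rows.start:rows.stop,c]; a=np.percentile(p[184:195,c],50); thr=a*.8
            ins=np.where(col>thr)[0]
            if len(ins)==0: continue
            if side==1: i=ins[-1]; 
            else: i=ins[0]
            j=i+side
            if not 0<=j<len(col): continue
            v=rows.start+i+side*(col[i]-thr)/(col[i]-col[j])
            dr=g["pose"][:3,:3]@np.linalg.inv(g["intrinsics"])@[c,v,1];o3=g["pose"][:3,3]
            q=R+n*11*side/1000; t=((q-o3[:2])@n)/(dr[:2]@n); P=o3+t*dr
            o.append((240-1000*((P[:2]-R)@d),side,1000*P[2]))
    return np.array(o)
for f in("w2","w4"):
    o=prof(f)
    for k in range(1,7):
        for sd in(1,-1):
            m=(o[:,0]>40*k-38)&(o[:,0]<40*k-2)&(o[:,1]==sd)
            if m.sum()>2: print(f,"section",k,"side",sd,np.median(o[m,2]).round(2),m.sum())
E
```

```text
w2 section 1 side 1 73.33 9
w2 section 1 side -1 80.88 4
w2 section 2 side 1 74.59 14
w2 section 2 side -1 77.14 17
w2 section 3 side 1 74.47 13
w2 section 3 side -1 85.77 11
w2 section 4 side 1 76.22 13
w2 section 4 side -1 76.52 15
w2 section 5 side 1 76.99 5
w2 section 5 side -1 76.15 6
w4 section 1 side 1 67.86 13
w4 section 1 side -1 69.99 12
w4 section 2 side 1 68.56 13
w4 section 2 side -1 70.69 13
w4 section 3 side 1 69.24 13
w4 section 3 side -1 71.71 13
w4 section 4 side 1 70.16 13
w4 section 4 side -1 71.24 13
w4 section 5 side 1 70.75 3
w4 section 5 side -1 71.89 3
```

All sections dropped 5.5–6 mm, and the row is now one smooth line with an even 0.7 mm climb per section, so it is seated. Returning to the stand.

Emit:
{"fn": "step_arm", "kwargs": {
  "motion": [
    [-0.8,-0.017,-0.09,0,0.05],
    [-0.8,-0.035,-0.19,0,0.105],
    [-0.8,-0.06,-0.3,0,0.16],
    [-0.8,-0.08,-0.42,0,0.215],
    [-0.8,-0.1,-0.54,0,0.27],
    [-0.8,-0.13,-0.66,0,0.325],
    [-0.8,-0.15,-0.77,0,0.38],
    [-0.8,-0.167,-0.853,0,0.43]
  ]
}}

```text
time_s: 37.08
ee_pos: [0.4784, -0.3155, 0.2128]
tool_rot: [[-0.099, 0.995, -0.004], [0.995, 0.099, 0.003], [0.003, -0.003, -1.0]]
wrist_force: [0.5, 0.6, -3.6]
gripper_width: 0.0269
grip_force: 99.4
```

Emit:
{"fn": "step_arm", "kwargs": {
  "motion": [
    [-0.8,0,0,0,0],
    [-0.8,0,0,0,0],
    [-0.8,0,0,0,0],
    [-0.8,0,0,0,0],
    [-0.8,0,0,0,0]
  ]
}}

```text
time_s: 37.7
ee_pos: [0.4797, -0.3145, 0.2159]
tool_rot: [[-0.106, 0.994, 0.0], [0.994, 0.106, -0.0], [-0.0, 0.0, -1.0]]
wrist_force: [0.2, 0.2, -4.0]
gripper_width: 0.0271
grip_force: 99.4
```

```bash
python3 - <<'E'
from rig import readout, get_image
from h import *
s=readout.get_state(); R=s["tool_rot"];print(s["time_s"],s["ee_pos"],R.round(4),s["wrist_force"])
d=np.array([.4817,-.3157,.1177])-s["ee_pos"]; print("tool shift share",(R.T@d/.3).round(4),"turn share",(np.degrees(np.arctan2(R[1,1],R[0,1]))-6.03)/180)
g=get_image("wrist");np.savez("pics/w5.npz",**g)
cv2.imwrite("pics/w5.png",g["pixels"][...,::-1])
E
```

```text
37.7 [ 0.4796785  -0.31449101  0.21591655] [[-1.060e-01  9.944e-01  2.000e-04]
 [ 9.944e-01  1.060e-01 -1.000e-04]
 [-2.000e-04  2.000e-04 -1.000e+00]] [ 0.15872806  0.22805335 -3.95715225]
tool shift share [-0.0047  0.0062  0.3274] turn share 0.0003025607660906291
```

View pics/w5.png

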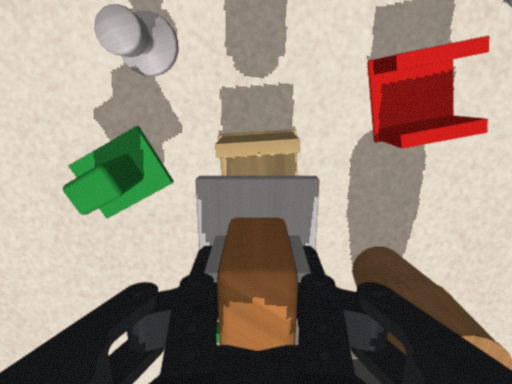

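The stand is straight ahead at (218–298,135–175), with the roller square to it. Correcting and lowering.

Emit:
{"fn": "step_arm", "kwargs": {
  "motion": [
    [-0.8,-0.0047,0.0062,0.1,0],
    [-0.8,-0.0047,0.0062,0.2,0],
    [-0.8,-0.0047,0.0062,0.3,0],
    [-0.8,-0.0047,0.0062,0.327,0],
    [-0.8,-0.0047,0.0062,0.327,0],
    [-0.8,-0.0047,0.0062,0.327,0]
  ]
}}

```text
time_s: 38.5
ee_pos: [0.4826, -0.3169, 0.1196]
tool_rot: [[-0.105, 0.994, 0.002], [0.994, 0.105, -0.002], [-0.002, 0.002, -1.0]]
wrist_force: [-0.0, -1.0, -4.2]
gripper_width: 0.0269
grip_force: 99.3
```

Emit:
{"fn": "step_arm", "kwargs": {
  "motion": [
    [-0.8,0,0,0.03,0],
    [-0.8,0,0,0.06,0],
    [-0.8,0,0,0.08,0],
    [-0.8,0,0,0.085,0],
    [-0.8,0,0,0.085,0],
    [-0.8,0,0,0.085,0]
  ]
}}

```text
time_s: 39.25
ee_pos: [0.4818, -0.3163, 0.0925]
tool_rot: [[-0.105, 0.994, 0.001], [0.994, 0.105, -0.0], [-0.0, 0.001, -1.0]]
wrist_force: [-0.4, -0.4, -4.4]
gripper_width: 0.0271
grip_force: 99.3
```

Emit:
{"fn": "step_arm", "kwargs": {
  "motion": [
    [-0.8,0,0,0.005,0],
    [-0.8,0,0,0.01,0],
    [-0.8,0,0,0.014,0],
    [-0.8,0,0,0.014,0],
    [-0.8,0,0,0.014,0]
  ]
}}

```text
time_s: 39.88
ee_pos: [0.4816, -0.3161, 0.0879]
tool_rot: [[-0.105, 0.994, -0.0], [0.994, 0.105, 0.0], [0.0, -0.0, -1.0]]
wrist_force: [-0.5, -0.4, -3.5]
gripper_width: 0.0267
grip_force: 99.7
```

Emit:
{"fn": "step_arm", "kwargs": {
  "motion": [
    [-0.8,0,0,0.003,0],
    [-0.8,0,0,0.004,0],
    [-0.8,0,0,0.004,0]
  ]
}}

```text
time_s: 40.25
ee_pos: [0.4817, -0.3162, 0.0877]
tool_rot: [[-0.105, 0.994, 0.0], [0.994, 0.105, -0.0], [-0.0, 0.0, -1.0]]
wrist_force: [-4.6, 3.1, 5.6]
gripper_width: 0.0271
grip_force: 100.3
```

Emit:
{"fn": "step_arm", "kwargs": {
  "motion": [
    [-0.8,0,0,0.003,0],
    [-0.8,0,0,0.003,0],
    [-0.8,0,0,0.003,0]
  ]
}}

```text
time_s: 40.62
ee_pos: [0.4817, -0.3162, 0.0877]
tool_rot: [[-0.105, 0.994, -0.0], [0.994, 0.105, 0.0], [0.0, -0.0, -1.0]]
wrist_force: [-6.3, 4.8, 9.6]
gripper_width: 0.027
grip_force: 101.4
```

Seated on the rails at the original height. Relieving the press, releasing and lifting.

Emit:
{"fn": "step_arm", "kwargs": {
  "motion": [
    [-0.8,0,0,-0.006,0],
    [-0.8,0,0,-0.006,0],
    [-0.1,0,0,-0.006,0],
    [0.2,0,0,-0.006,0],
    [0.6,0,0,-0.01,0],
    [1,0,0,-0.01,0],
    [1,0,0,-0.01,0]
  ]
}}

```text
time_s: 41.5
ee_pos: [0.4816, -0.3162, 0.0889]
tool_rot: [[-0.105, 0.994, 0.0], [0.994, 0.105, -0.0], [-0.0, 0.0, -1.0]]
wrist_force: [-0.8, -0.1, 0.4]
gripper_width: 0.085
grip_force: 0.0
```

Emit:
{"fn": "step_arm", "kwargs": {
  "motion": [
    [1,0,0,-0.04,0],
    [1,0,0,-0.12,0],
    [1,0,0,-0.25,0],
    [1,0,0,-0.4,0],
    [1,0,0,-0.4,0],
    [1,0,0,-0.4,0]
  ]
}}

```text
time_s: 42.25
ee_pos: [0.4815, -0.316, 0.2091]
tool_rot: [[-0.105, 0.994, 0.0], [0.994, 0.105, -0.0], [-0.0, 0.0, -1.0]]
wrist_force: [-0.7, -0.0, -0.2]
gripper_width: 0.0853
grip_force: 0.0
```

```bash
python3 - <<'E'
from rig import readout, get_image
from h import *
s=readout.get_state(); print(s["time_s"],s["ee_pos"],s["wrist_force"],s["gripper_width"])
g=get_image("wrist");h=get_image("scene")
im=np.zeros((600,800,3),np.uint8);im[:384,:512]=g["pixels"];im[390:590,:300]=cv2.resize(h["pixels"][112:166,180:250],(300,200));im[390:590,310:610]=cv2.resize(load("scene0")["pixels"][112:166,180:250],(300,200))
cv2.imwrite("pics/w6.png",im[...,::-1]); print(proj(g,[.4815,-.3158,.125]))
E
```

```text
42.25 [ 0.4814604  -0.31604234  0.20908644] [-0.71245029 -0.04634709 -0.22666412] 0.08533155024745039
[256.48652364 205.74307011]
```

View pics/w6.png

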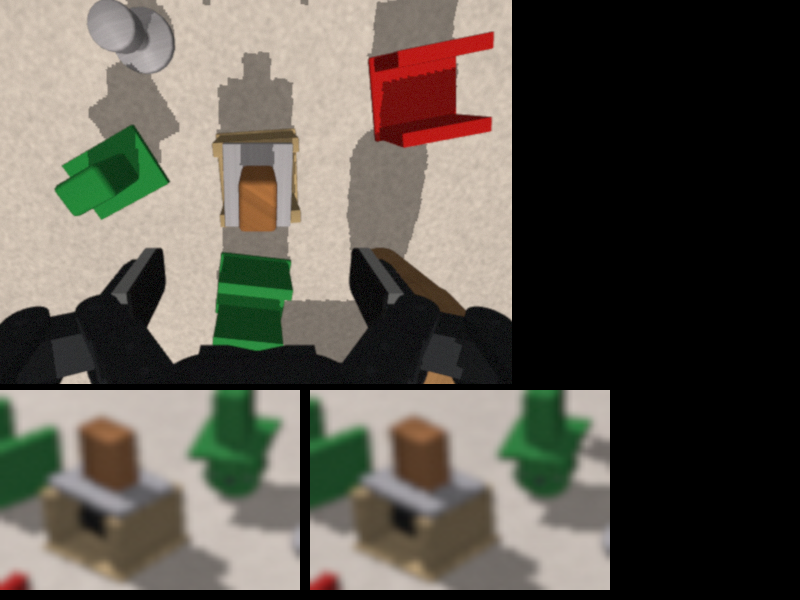

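The roller hangs in its stand as at the start: grip top at (258,206), and the before and after scene crops match. Handing in.

```bash
python3 -c "
from rig import workorder
print(workorder.close_job())"
```

```text
the job is handed in; nothing more can be done
None
```

The trim was rolled end to end and back at about 17–26 N and measured down along sections 1–5 (section 6 by feel only), the roller hangs in its stand as before, and the job is handed in; no verdict was shown.

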